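# Make up two globe-mounting kits

## Robot

A 6-joint arm with a two-finger parallel gripper is mounted at the origin on the work surface. World frame = base frame: x ahead of the robot, y to its left, z up, the work surface at z = 0. Lengths are in m, angles in degrees, forces in N, time in s.
With the tool pointing down it reaches from about 0.275 to 0.775 m from the base axis. Payload 14.6 kg.
Tool frame: the origin (TCP) lies on the centre line of the jaws, within the pads' length; the fingertips stand env.tcp_to_tips ahead of it and the grasp point (between the pads) is the TCP (env.tcp_to_tips is the distance from the TCP to the fingertips, in m); z points along the fingers, y is the line along which they close (so a half turn about z gives the same grasp; the last joint's range is limited). The gripper opens to 85 mm and grips with 20 to 120 N. Pads are 22 mm wide; open, the fingers measure 114 mm over their backs; the gripper's body (76 mm by 85 mm) begins 54 mm behind the grasp point. The pads swing forward as they close: fully open they stand 13 mm farther back than shut.
Start: joints at [-82.122, 15.075, -2.767, 72.158, 0, 81.102], TCP at [0.152, -0.503, 0.25] pointing down, gripper open.
Joint ranges: [-151.79, 151.79], [-50.71, 97.33], [-67.44, 78.34], [-121.81, 120.89], [-77.56, 73.72], [-180, 180]. Speed limits (degrees/s): [108.29, 108.29, 147.25, 159.86, 180, 180].

## Interface

Orientations are given as a 3x3 rotation matrix whose columns are the frame's x, y, z axes.
In Python, from bench import env, viewer, models gives the robot as it stands.
- The arm moves only by the tool play_rows, never from a script. Its argument "commands" is one flat list of numbers, 4 for each row, row after row: the shift along the world's x, y, z in cm, then the turn about the world's z in degrees. A call has exactly 5 rows; each row is the pose to reach, as a shift and turn from the pose commanded when the call began; what a row does not reach only later rows make up. A row lasts 1/10 s, in which the tool goes at most 50 mm and 8.59 degrees, less where a joint would pass 70% of its speed; a pose out of reach is approached as far as the arm can. A call with a gripper value outside its range is refused whole. "fingers" is the opening, from -1 (shut) to 1 (fully open), set as the call begins (left out, the last holds). The fingers move at their own pace and stop on an object; the grip force is fixed at half the most. Time passes only in rows, so rows that repeat a pose let the fingers close, or fill a call up. It gives the time, the measured TCP pose, the force, the opening and the grip force at its end, in the units of the state.
- env.sense(): the state, without advancing time (a new reading comes with each control period).
- viewer.get_image(name): name is "side" or "top" or "wrist"; returns the picture (384x512x3 uint8, red, green, blue); there is no depth.
- viewer.camera_info(name): a dict with "mtx" (3x3 intrinsics, pixels), "k1" (the pictures are not rectified: a ray, as slopes to the right and down, at radius r is drawn at 1 + k1 r^2 times it, then the intrinsics apply), "view" (4x4, takes a point from world to camera coordinates). Camera axes: x right, y down, z forward; pixel columns grow to the right and rows downward; lengths in m; the calibration is good to about 2 mm. A picture is of the moment at which its call begins: read the wrist's pose just before it. camera_info takes no time and is no camera call; for the wrist camera it gives the pose at the moment of the call.
- env.finish_job(): hands the job in; it is judged then, once.
Trained networks look in the newest picture that a camera, given by its name, has taken for a name from the list of things; names that differ only in an ending like _2 or _b are one class to them, and where a whole thing is asked for, a point or a joint stands for the part that bears it (a point fixed in the world has none). Each returns a list of dicts, best first, with "conf" (0 to 1); they miss things now and then, are a little off and sometimes report something else, mostly with a low value. They report only what shows in the picture. A call takes as long as a camera call. They do not tell look-alikes from the thing itself.
- models.look_for(camera, name): "rect" ([left, top, right, bottom] in pixels, round what is visible of it).
The state is a dict: "t": time; "joint_positions": joint angles; "joint_vel": joint speeds; "tau": joint torques, N m; "tool_pos": TCP position; "orientation": TCP orientation; "ft_force": force on the tool from outside, world axes, zero at the start; "moment": the same for the moment, N m; "gripper_width": finger opening in m; "grip_force": force on a finger pad.
Only numpy, scipy, OpenCV 4.12 (cv2) and the standard library are available. Lean on these libraries where they do the work, as an engineer would, in place of code of your own. Each camera call takes 0.05 s, during which the arm holds its last target. There are 200 camera calls.

## Task

Make up two globe-mounting kits from the loose parts on the bench: the two-compartment tray gets the wide brass collar and one brass finial; the three-compartment tray gets the narrow brass collar, the turned wooden foot and the other finial. Put one part in each compartment (any compartment of the right tray), standing upright on the tray's floor, and leave the hexagonal nut and the square wooden block where they are.

Things in the scene. Friction and masses are not known exactly. Their poses are not given: they have to be found in the camera images.
- tray_two: open plywood kit tray, fixed to the bench, 156 x 104 mm; two compartments in a row along x. Origin: centre of its underside, on the bench; x along the row, y across, z up. Floor top at z = 3 mm; rim and dividers 4 mm thick, tops at z = 12 mm. Compartments 72 (x) by 96 mm (y) inside, centred at x = -38 and +38 mm, y = 0
- tray_three: open plywood kit tray, fixed to the bench, 232 x 104 mm; three compartments in a row along x. Origin: centre of its underside, on the bench; x along the row, y across, z up. Floor top at z = 3 mm; rim and dividers 4 mm thick, tops at z = 12 mm. Compartments 72 (x) by 96 mm (y) inside, centred at x = -76, 0 and +76 mm, y = 0
- finial_a: turned brass finial, acorn-shaped, 46 mm tall: foot disc 26 mm across, narrow neck, straight round band 28 mm across from 15 to 34 mm above its underside (grip here), tapered tip; 90 g; one of two identical, interchangeable finials. Starts standing upright on the bench. Origin: centre of its underside; z up along its axis. Loose.
- finial_b: turned brass finial, acorn-shaped, 46 mm tall: foot disc 26 mm across, narrow neck, straight round band 28 mm across from 15 to 34 mm above its underside (grip here), tapered tip; 90 g; one of two identical, interchangeable finials. Starts standing upright on the bench. Origin: centre of its underside; z up along its axis. Loose.
- wide_collar: wide brass collar: plain tube open at both ends, 50 mm outside diameter, 34 mm bore, 36 mm tall, about 150 g. Starts standing upright on the bench. Origin: centre of its underside; z up along its axis. Loose.
- narrow_collar: narrow brass collar: plain tube open at both ends, 32 mm outside diameter, 18 mm bore, 34 mm tall, about 90 g. Starts standing upright on the bench. Origin: centre of its underside; z up along its axis. Loose.
- foot: turned wooden stand foot, mid-brown, 46 mm tall: round base 52 mm across and 10 mm high, with a plain round column 26 mm across standing on it up to the top (grip the column); about 60 g. Starts standing upright on the bench. Origin: centre of its underside; z up along its axis. Loose.
- hex_nut: large steel hexagonal nut, 36 mm across flats, 16 mm tall, with a hole; lies flat on the bench. Origin: centre of its underside. Spare, loose, stays where it is.
- square_block: pale square wooden block, 38 x 38 mm, 30 mm tall. Origin: centre of its underside. Spare, loose, stays where it is.
There are look-alikes about, which are no part of the job. Leave any blue or pink look-alike of the finial_a alone.

How it is judged (in metres and radians):
At the end, for the whole second after the job is handed in: Two-compartment tray: wide collar and a finial; three-compartment tray: narrow collar, foot, other finial; one part per compartment, origin at most 3.5 mm above the tray floor, axis within 0.12 rad of vertical, at rest; nut and square block within 20 mm of their start (((x of finial_a in the frame of tray_two between -0.074 and -0.002 m and y of finial_a in the frame of tray_two between -0.048 and 0.048 m and z of finial_a in the frame of tray_two below 0.0065 m) or (x of finial_b in the frame of tray_two between -0.074 and -0.002 m and y of finial_b in the frame of tray_two between -0.048 and 0.048 m and z of finial_b in the frame of tray_two below 0.0065 m) or (x of wide_collar in the frame of tray_two between -0.074 and -0.002 m and y of wide_collar in the frame of tray_two between -0.048 and 0.048 m and z of wide_collar in the frame of tray_two below 0.0065 m)) and ((x of finial_a in the frame of tray_two between 0.002 and 0.074 m and y of finial_a in the frame of tray_two between -0.048 and 0.048 m and z of finial_a in the frame of tray_two below 0.0065 m) or (x of finial_b in the frame of tray_two between 0.002 and 0.074 m and y of finial_b in the frame of tray_two between -0.048 and 0.048 m and z of finial_b in the frame of tray_two below 0.0065 m) or (x of wide_collar in the frame of tray_two between 0.002 and 0.074 m and y of wide_collar in the frame of tray_two between -0.048 and 0.048 m and z of wide_collar in the frame of tray_two below 0.0065 m)) and ((x of finial_a in the frame of tray_three between -0.112 and -0.04 m and y of finial_a in the frame of tray_three between -0.048 and 0.048 m and z of finial_a in the frame of tray_three below 0.0065 m) or (x of finial_b in the frame of tray_three between -0.112 and -0.04 m and y of finial_b in the frame of tray_three between -0.048 and 0.048 m and z of finial_b in the frame of tray_three below 0.0065 m) or (x of narrow_collar in the frame of tray_three between -0.112 and -0.04 m and y of narrow_collar in the frame of tray_three between -0.048 and 0.048 m and z of narrow_collar in the frame of tray_three below 0.0065 m) or (x of foot in the frame of tray_three between -0.112 and -0.04 m and y of foot in the frame of tray_three between -0.048 and 0.048 m and z of foot in the frame of tray_three below 0.0065 m)) and ((x of finial_a in the frame of tray_three between -0.036 and 0.036 m and y of finial_a in the frame of tray_three between -0.048 and 0.048 m and z of finial_a in the frame of tray_three below 0.0065 m) or (x of finial_b in the frame of tray_three between -0.036 and 0.036 m and y of finial_b in the frame of tray_three between -0.048 and 0.048 m and z of finial_b in the frame of tray_three below 0.0065 m) or (x of narrow_collar in the frame of tray_three between -0.036 and 0.036 m and y of narrow_collar in the frame of tray_three between -0.048 and 0.048 m and z of narrow_collar in the frame of tray_three below 0.0065 m) or (x of foot in the frame of tray_three between -0.036 and 0.036 m and y of foot in the frame of tray_three between -0.048 and 0.048 m and z of foot in the frame of tray_three below 0.0065 m)) and ((x of finial_a in the frame of tray_three between 0.04 and 0.112 m and y of finial_a in the frame of tray_three between -0.048 and 0.048 m and z of finial_a in the frame of tray_three below 0.0065 m) or (x of finial_b in the frame of tray_three between 0.04 and 0.112 m and y of finial_b in the frame of tray_three between -0.048 and 0.048 m and z of finial_b in the frame of tray_three below 0.0065 m) or (x of narrow_collar in the frame of tray_three between 0.04 and 0.112 m and y of narrow_collar in the frame of tray_three between -0.048 and 0.048 m and z of narrow_collar in the frame of tray_three below 0.0065 m) or (x of foot in the frame of tray_three between 0.04 and 0.112 m and y of foot in the frame of tray_three between -0.048 and 0.048 m and z of foot in the frame of tray_three below 0.0065 m)) and angle between each of finial_a, finial_b, wide_collar, narrow_collar, foot's own z axis and vertical below 0.12 rad and linear speed of each of finial_a, finial_b, wide_collar, narrow_collar, foot, hex_nut, square_block below 0.02 m/s and angular speed of each of finial_a, finial_b, wide_collar, narrow_collar, foot below 0.2 rad/s and distance of each of hex_nut, square_block from where it was at the start of the episode below 0.02 m); the robot touches nothing.
It also fails if it takes over 112 s, if anything falls off the work surface, if the arm or the gripper's body presses on something with over 40 N, if the wrist force passes 120 N, or if a joint passes its speed limit or range.

## Working session

There is one attempt and no reset: what is moved stays moved. The work goes in short steps, Python scripts to look and compute and a tool call to move; the robot and the scene stay as the last step left them, time stands still between calls to the robot, and variables do not carry over. Pictures are saved under pics/ and viewed, at most 14 in all, crops included, and the job is handed in when it is done.

Besides the shell and the picture viewer there is one more tool, called as a command line: name --argument value ..., lists and objects as JSON in quotes. play_rows: Moves the arm, as the interface text tells. Its arguments: {"type":"object","properties":{"commands":{"type":"array","items":{"type":"number"}},"fingers":{"type":"number"}},"required":["commands"]}

```bash
mkdir -p pics
cat > h.py <<'E'
import numpy as np, cv2
from bench import env, viewer, models
def px2w(info,uv,z):
    K=np.array(info["mtx"],float);k=info["k1"];V=np.array(info["view"],float)
    d=cv2.undistortPoints(np.array([[uv]],float),K,np.array([k,0,0,0.]))[0,0]
    R=V[:3,:3];c=-R.T@V[:3,3];r=R.T@np.array([d[0],d[1],1])
    return c+r*(z-c[2])/r[2]
def w2px(info,p):
    V=np.array(info["view"],float)
    return cv2.projectPoints(np.array([p],float),cv2.Rodrigues(V[:3,:3])[0],V[:3,3],np.array(info["mtx"],float),np.array([info["k1"],0,0,0.]))[0][0,0]
def snap(cam,name):
    im=viewer.get_image(cam);cv2.imwrite(f"pics/{name}.png",im[:,:,::-1]);return im
E
python3 - <<'E'
from h import *
snap("top","t0");snap("side","s0")
for c in("top","side"):
    i=viewer.camera_info(c);V=np.array(i["view"]);print(c,(-V[:3,:3].T@V[:3,3]).round(3),V[2,:3].round(2),i["k1"])
i=viewer.camera_info("top")
for n,h in dict(tray_two=.006,tray_three=.006,finial_a=.023,wide_collar=.018,narrow_collar=.017,foot=.023,hex_nut=.008,square_block=.015).items():
    for d in models.look_for("top",n):
        r=d["rect"];print(n,round(d["conf"],2),np.round(r),px2w(i,((r[0]+r[2])/2,(r[1]+r[3])/2),h).round(3))
print(env.tcp_to_tips, env.sense())
E
```

```text
top [0.451 0.016 0.933] [ 0.07 -0.02 -1.  ] -0.07353031455012249
side [ 0.288 -0.642  0.706] [ 0.25  0.67 -0.7 ] -0.13860289571845674
tray_two 0.81 [107. 161. 152. 228.] [0.526 0.307 0.006]
tray_three 0.63 [349. 152. 412. 253.] [ 0.502 -0.321  0.006]
finial_a 0.71 [284. 129. 303. 149.] [ 0.659 -0.102  0.023]
finial_a 0.68 [275. 243. 289. 257.] [ 0.388 -0.069  0.023]
finial_a 0.54 [288. 215. 300. 230.] [ 0.454 -0.099  0.023]
wide_collar 0.73 [201. 209. 226. 229.] [0.463 0.096 0.018]
narrow_collar 0.64 [243. 222. 260. 234.] [0.441 0.003 0.017]
foot 0.28 [205. 125. 219. 138.] [0.679 0.1   0.023]
hex_nut 0.6 [274. 175. 287. 194.] [ 0.547 -0.069  0.008]
square_block 0.76 [283. 129. 304. 149.] [ 0.662 -0.102  0.015]
square_block 0.32 [201. 211. 225. 228.] [0.462 0.098 0.015]
0.019 {'t': 0.5, 'joint_positions': array([-8.21223681e+01,  1.50765999e+01, -2.76908217e+00,  7.21574075e+01,
        1.51276412e-03,  8.11036368e+01]), 'joint_vel': array([ 0.10988055, -0.01280958, -0.07476333,  0.05842061, -0.12727589,
        0.01692218]), 'tau': array([ 6.86514595e-04, -6.37034655e+01,  3.84578097e+01,  2.10158956e-03,
        6.69754581e-05,  2.44068514e-05]), 'tool_pos': array([ 0.15153005, -0.50265662,  0.25024857]), 'orientation': array([[ 9.57450582e-01,  2.88597266e-01,  1.87628934e-05],
       [ 2.88597265e-01, -9.57450581e-01,  5.70334808e-05],
       [ 3.44242498e-05, -4.91918197e-05, -9.99999998e-01]]), 'ft_force': array([0.54829427, 0.21340379, 0.10897852]), 'moment': array([-0.01601295, -0.00412648,  0.01223216]), 'grip_force': 0.0, 'gripper_width': 0.08518243200231317}
```

Run:
```python
import cv2
t=cv2.imread("pics/t0.png")
cv2.imwrite("pics/t0c.png",cv2.resize(t[90:290,90:430],(0,0),fx=2.35,fy=2.35,interpolation=2))
```

```text
(no output)
```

View pics/t0c.png

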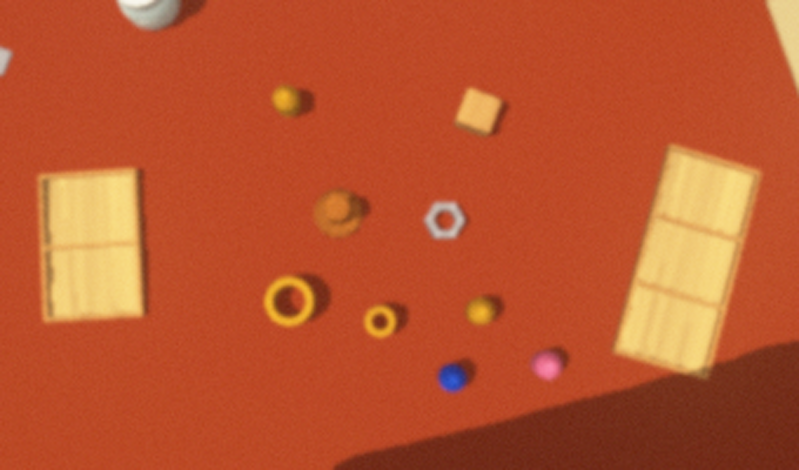

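View pics/s0.png

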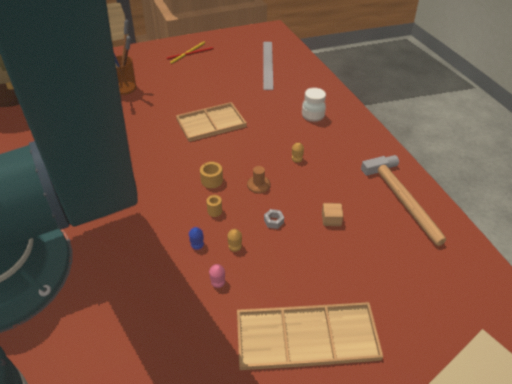

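The crop shows the real finials at (285,100) and (481,310), the foot at (338,212), the wide collar at (290,301) and the narrow collar at (380,320). The blue and pink look-alikes are at (453,378) and (547,366), with the nut at (445,220) and the block at (480,111). The side view agrees with this. `tray_two` is on the left and `tray_three` on the right.

Run:
```python
from h import *
i=viewer.camera_info("top");j=viewer.camera_info("side")
f=lambda c,z:px2w(i,(90+(c[0]+.5)/2.35-.5,90+(c[1]+.5)/2.35-.5),z)
for n,c,z in [("wide",(290,301),.036),("narrow",(380,320.5),.034),("foot_top",(338,207),.046),("foot_base",(338,214),.01),("finFar",(286,101),.028),("finNear",(481,311),.028),("blue",(453,377),.028),("pink",(547,366),.028),("nut",(445,220),.012)]:
    p=f(c,z);print(n,p.round(3),"side px",w2px(j,p).round())
for n,cs in [("two",[(38,175),(137,168),(144,315),(45,321)]),("three",[(669,146),(761,172),(708,378),(614,352)])]:
    q=np.array([f(c,.012)[:2] for c in cs]);m=q.mean(0)
    ex=((q[0]+q[1])-(q[2]+q[3]))/2;ey=((q[0]+q[3])-(q[1]+q[2]))/2
    L=np.linalg.norm(ex);print(n,m.round(3),"len",L.round(3),np.linalg.norm(ey).round(3),"ang",np.degrees(np.arctan2(ex[1],ex[0])).round(1))
    for o in ([-.038,.038] if n=="two" else [-.076,0,.076]):
        p=m+o*ex/L;print("  ",o,p.round(3),w2px(j,[*p,.003]).round())
```

```text
wide [0.466 0.096 0.036] side px [211. 169.]
narrow [0.446 0.004 0.034] side px [214. 200.]
foot_top [0.561 0.046 0.046] side px [259. 170.]
foot_base [0.558 0.047 0.01 ] side px [258. 182.]
finFar [0.675 0.1   0.028] side px [297. 150.]
finNear [ 0.455 -0.1    0.028] side px [235. 237.]
blue [ 0.387 -0.07   0.028] side px [196. 235.]
pink [ 0.397 -0.168  0.028] side px [216. 273.]
nut [ 0.551 -0.066  0.012] side px [274. 218.]
two [0.528 0.308] len 0.155 0.106 ang 3.7
   -0.038 [0.49  0.305] [197. 126.]
   0.038 [0.566 0.31 ] [225. 119.]
three [ 0.506 -0.326] len 0.23 0.105 ang -16.8
   -0.076 [ 0.433 -0.304] [262. 338.]
   0 [ 0.506 -0.326] [307. 336.]
   0.076 [ 0.578 -0.348] [351. 332.]
```

play_rows --commands '[3,4,-1,-8.4,6,8,-2,-16.7,9,12,-3,-16.7,12,16,-4,-16.7,15,20,-5,-16.7]'

```text
t: 1.0
tool_pos: [0.2987, -0.3057, 0.2012]
orientation: [[1.0, 0.001, 0.0], [0.001, -1.0, -0.0], [0.0, 0.0, -1.0]]
ft_force: [2.3, -1.7, 0.7]
gripper_width: 0.0854
grip_force: 0.0
```

play_rows --commands '[3,4,-1,0,6,8,-2,0,9,12,-3,0,12,16,-4,0,15.3,20.3,-5,0]'

```text
t: 1.5
tool_pos: [0.4465, -0.1095, 0.1529]
orientation: [[1.0, 0.001, 0.001], [0.001, -1.0, -0.0], [0.001, 0.0, -1.0]]
ft_force: [0.3, -1.0, 0.4]
gripper_width: 0.0855
grip_force: 0.0
```

Run:
```python
from h import *
s=env.sense();print(s["t"],s["tool_pos"],s["orientation"][:,1])
i=viewer.camera_info("wrist");snap("wrist","w1")
for d in models.look_for("wrist","finial_a"):
    r=d["rect"];print(d["conf"],np.round(r),px2w(i,((r[0]+r[2])/2,(r[1]+r[3])/2),.025).round(3))
print(w2px(i,[.455,-.1,.046]),w2px(i,[.455,-.1,0]))
```

```text
1.5 [ 0.44649927 -0.10950298  0.15292339] [ 1.41513515e-03 -9.99998958e-01  2.85477538e-04]
0.86 [297. 220. 328. 260.] [ 0.399 -0.165  0.025]
0.63 [200. 231. 231. 272.] [ 0.386 -0.068  0.025]
0.56 [230. 168. 262. 205.] [ 0.454 -0.1    0.025]
[245.74098304 192.41417931] [247.35864514 179.28512722]
```

View pics/w1.png

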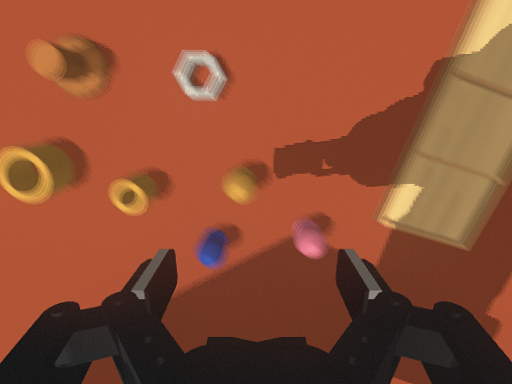

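The wrist picture shows the true finial at about (241,186), the blue one at (215,250) and the pink one at (312,240). That puts the finial at (0.454,-0.100), which matches the top view.

play_rows --commands '[0,0,-4,0,0,0,-8,0,0,0,-10.5,0,0,0,-12,0,0,0,-12,0]'

```text
t: 2.1
tool_pos: [0.4444, -0.1113, 0.0317]
orientation: [[1.0, 0.001, -0.003], [0.001, -1.0, 0.001], [-0.003, -0.001, -1.0]]
ft_force: [0.0, -0.2, 0.4]
gripper_width: 0.0856
grip_force: 0.0
```

play_rows --commands '[0,0,0,0,0,0,0,0,0,0,0,0,0,0,0,0,0,0,0,0]' --fingers -1

```text
t: 2.6
tool_pos: [0.4459, -0.1116, 0.0339]
orientation: [[1.0, 0.001, 0.001], [0.001, -1.0, -0.0], [0.001, 0.0, -1.0]]
ft_force: [-2.4, 1.5, 13.2]
gripper_width: 0.026
grip_force: 58.2
```

play_rows --commands '[0,0,0,0,0,0,1,0,0,0,3,0,0,0,5,0,0,0,7,0]'

```text
t: 3.1
tool_pos: [0.4455, -0.1114, 0.1045]
orientation: [[1.0, 0.001, 0.0], [0.001, -1.0, -0.0], [0.0, 0.0, -1.0]]
ft_force: [0.8, -0.5, -1.6]
gripper_width: 0.0252
grip_force: 59.5
```

Run:
```python
from h import *
im=snap("wrist","w2");im2=snap("side","s2")
cv2.imwrite("pics/c2.png",np.hstack([cv2.resize(im[200:384,130:390],(390,276)),cv2.resize(im2[150:290,150:330],(355,276))])[:,:,::-1])
```

```text
(no output)
```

View pics/c2.png

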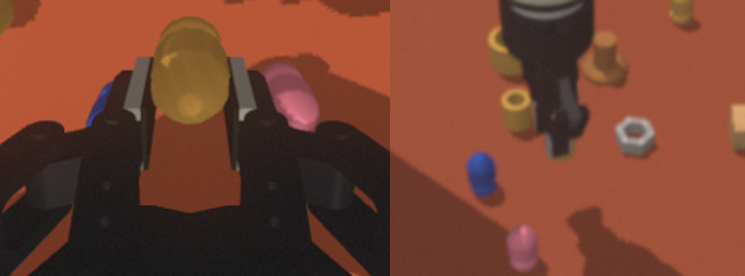

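The finial is held at the front edge of the pads because the arm stopped about 1 cm short. I'll set it down and grip it again, centred.

play_rows --commands '[0,0,-3,0,0,0,-5,0,0,0,-6.5,0,0,0,-7,0,0,0,-7,0]'

```text
t: 3.7
tool_pos: [0.445, -0.1112, 0.0331]
orientation: [[1.0, 0.001, -0.001], [0.001, -1.0, 0.0], [-0.001, -0.0, -1.0]]
ft_force: [-2.8, 1.5, 6.0]
gripper_width: 0.0259
grip_force: 62.0
```

play_rows --commands '[0,0,0,0,0,0,0,0,0,0,0,0,0,0,0,0,0,0,0,0]' --fingers 0.6

```text
t: 4.2
tool_pos: [0.4456, -0.1114, 0.0331]
orientation: [[1.0, 0.001, -0.0], [0.001, -1.0, 0.0], [-0.0, -0.0, -1.0]]
ft_force: [-0.0, 0.8, 0.7]
gripper_width: 0.0683
grip_force: 0.0
```

Run:
```python
from h import *
s=env.sense();print(s["t"],s["tool_pos"],s["gripper_width"],s["ft_force"])
im=snap("wrist","w3");i=viewer.camera_info("wrist")
for d in models.look_for("wrist","finial_a"):
    r=d["rect"];print(d["conf"],np.round(r),px2w(i,((r[0]+r[2])/2,(r[1]+r[3])/2),.025).round(3))
cv2.imwrite("pics/c3.png",im[150:384,:,::-1])
```

```text
4.2 [ 0.44558529 -0.11144726  0.03306932] 0.06833475120165687 [-0.02010784  0.84993042  0.71987116]
0.88 [230. 213. 284. 284.] [ 0.453 -0.111  0.025]
0.85 [181. 302. 213. 349.] [ 0.402 -0.076  0.025]
0.54 [319. 297. 377. 365.] [ 0.398 -0.166  0.025]
```

View pics/c3.png

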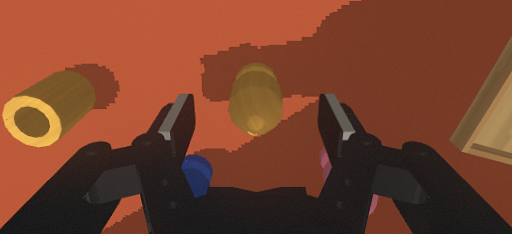

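It is upright at (257,250) and centred between the jaws, about 1 cm ahead of the TCP.

play_rows --commands '[0.5,0,0,0,1.1,0,-0.5,0,1.1,0,-0.5,0,1.1,0,-0.5,0,1.1,0,-0.5,0]'

```text
t: 4.8
tool_pos: [0.4564, -0.1113, 0.028]
orientation: [[1.0, 0.001, -0.0], [0.001, -1.0, 0.0], [-0.0, -0.0, -1.0]]
ft_force: [0.1, -1.1, 0.3]
gripper_width: 0.0683
grip_force: 0.0
```

play_rows --commands '[0,0,0,0,0,0,0,0,0,0,0,0,0,0,0,0,0,0,0,0]' --fingers -1

```text
t: 5.3
tool_pos: [0.4566, -0.1115, 0.0284]
orientation: [[1.0, 0.001, 0.0], [0.001, -1.0, -0.0], [0.0, 0.0, -1.0]]
ft_force: [-0.4, 0.7, 5.9]
gripper_width: 0.0261
grip_force: 58.5
```

play_rows --commands '[0,0,0,0,0,0,2,0,0,0,4,0,0,0,7,0,0,0,7,0]'

```text
t: 5.8
tool_pos: [0.458, -0.112, 0.1009]
orientation: [[1.0, 0.001, 0.004], [0.001, -1.0, -0.002], [0.004, 0.002, -1.0]]
ft_force: [0.4, -0.9, -1.4]
gripper_width: 0.0262
grip_force: 59.4
```

play_rows --commands '[-0.6,-4.8,0,0,-1.2,-9.6,0,0,-1.8,-14.4,0,0,-2.4,-19.2,0,0,-2.4,-19.2,0,0]'

```text
t: 6.3
tool_pos: [0.432, -0.3086, 0.0974]
orientation: [[1.0, -0.003, 0.0], [-0.003, -1.0, -0.002], [0.0, 0.002, -1.0]]
ft_force: [0.8, 0.6, 0.0]
gripper_width: 0.026
grip_force: 59.6
```

play_rows --commands '[0,0,-2,0,0,0,-4,0,0,0,-5.5,0,0,0,-6.6,0,0,0,-6.6,0]'

```text
t: 6.8
tool_pos: [0.4323, -0.303, 0.031]
orientation: [[1.0, 0.001, -0.001], [0.001, -1.0, 0.001], [-0.001, -0.001, -1.0]]
ft_force: [0.2, 0.4, -0.3]
gripper_width: 0.0259
grip_force: 61.7
```

play_rows --commands '[0,0,-0.1,0,0,0,-0.1,0,0,0,-0.1,0,0,0,-0.1,0,0,0,-0.1,0]' --fingers 0.1

```text
t: 7.3
tool_pos: [0.4326, -0.3035, 0.0312]
orientation: [[1.0, 0.001, 0.0], [0.001, -1.0, -0.0], [0.0, 0.0, -1.0]]
ft_force: [0.0, 0.1, -0.8]
gripper_width: 0.0468
grip_force: 0.0
```

play_rows --commands '[0,0,2,0,0,0,5,0,0,0,8,0,0,0,10,0,0,0,10,0]'

```text
t: 7.8
tool_pos: [0.4335, -0.3043, 0.1336]
orientation: [[1.0, 0.001, 0.003], [0.001, -1.0, -0.003], [0.003, 0.003, -1.0]]
ft_force: [-0.2, -0.0, -1.5]
gripper_width: 0.0473
grip_force: 0.0
```

play_rows --commands '[0.2,5,0,0,0.4,10,0,0,0.6,15,0,0,0.9,20,0,0,1.2,25,0,0]' --fingers 0.6

```text
t: 8.3
tool_pos: [0.4439, -0.0518, 0.1305]
orientation: [[1.0, 0.001, -0.0], [0.001, -1.0, 0.0], [-0.0, -0.0, -1.0]]
ft_force: [-0.2, 0.5, 0.8]
gripper_width: 0.0681
grip_force: 0.0
```

play_rows --commands '[0.1,3,0,0,0.2,5.7,0,0,0.2,5.7,0,0,0.2,5.7,0,0,0.2,5.7,0,0]'

```text
t: 8.8
tool_pos: [0.4465, 0.0027, 0.1308]
orientation: [[1.0, 0.001, -0.0], [0.001, -1.0, -0.0], [-0.0, 0.0, -1.0]]
ft_force: [0.4, -0.6, 0.4]
gripper_width: 0.068
grip_force: 0.0
```

Run:
```python
from h import *
s=env.sense();print(s["t"],s["tool_pos"],s["gripper_width"])
i=viewer.camera_info("wrist");snap("wrist","w4");snap("top","t4")
for n,z in (("narrow_collar",.017),("wide_collar",.018),("foot",.023)):
  for d in models.look_for("wrist",n):
    r=d["rect"];print(n,d["conf"],np.round(r),px2w(i,((r[0]+r[2])/2,(r[1]+r[3])/2),z).round(3))
i=viewer.camera_info("top")
for d in models.look_for("top","finial_a"):
    r=d["rect"];print(d["conf"],np.round(r),px2w(i,((r[0]+r[2])/2,(r[1]+r[3])/2),.025).round(3))
```

```text
8.8 [0.44650532 0.00266449 0.13077321] 0.06798741516194065
narrow_collar 0.73 [234. 182. 270. 225.] [0.442 0.007 0.017]
wide_collar 0.95 [109. 148. 182. 215.] [0.463 0.101 0.018]
foot 0.72 [166.  29. 231. 103.] [0.555 0.047 0.023]
0.52 [326. 241. 330. 250.] [ 0.397 -0.182  0.025]
0.46 [368. 226. 382. 238.] [ 0.429 -0.299  0.025]
0.44 [206. 125. 218. 137.] [0.679 0.1   0.025]
```

play_rows --commands '[0,0.2,-4,0,0,0.2,-7,0,0,0.2,-9,0,0,0.2,-10.3,0,0,0.2,-10.3,0]'

```text
t: 9.6
tool_pos: [0.4456, 0.0052, 0.0269]
orientation: [[1.0, 0.001, -0.003], [0.001, -1.0, 0.0], [-0.003, -0.0, -1.0]]
ft_force: [0.1, -0.6, 0.1]
gripper_width: 0.068
grip_force: 0.0
```

play_rows --commands '[0,0,0,0,0,0,0,0,0,0,0,0,0,0,0,0,0,0,0,0]' --fingers -1

```text
t: 10.1
tool_pos: [0.4471, 0.0051, 0.0291]
orientation: [[1.0, 0.001, 0.002], [0.001, -1.0, -0.0], [0.002, 0.0, -1.0]]
ft_force: [-1.6, 0.1, 10.8]
gripper_width: 0.0296
grip_force: 58.6
```

play_rows --commands '[0,0,1,0,0,0,3,0,0,0,5,0,0,0,7,0,0,0,7,0]'

```text
t: 10.6
tool_pos: [0.4479, 0.0051, 0.1008]
orientation: [[1.0, 0.001, 0.004], [0.001, -1.0, -0.001], [0.004, 0.001, -1.0]]
ft_force: [0.4, 0.4, -1.9]
gripper_width: 0.0296
grip_force: 59.8
```

play_rows --commands '[0.8,-4.6,0,0,1.6,-9.2,0,0,2.4,-13.8,0,0,3.2,-18.4,0,0,4,-23,0,0]'

```text
t: 11.1
tool_pos: [0.4864, -0.2266, 0.0978]
orientation: [[1.0, 0.001, -0.0], [0.001, -1.0, 0.0], [-0.0, -0.0, -1.0]]
ft_force: [0.5, 0.4, -0.9]
gripper_width: 0.0299
grip_force: 59.9
```

play_rows --commands '[0.8,-4.6,0,0,1.4,-8,0,0,1.9,-10.1,0,0,1.9,-10.1,0,0,1.9,-10.1,0,0]'

```text
t: 11.6
tool_pos: [0.5052, -0.3255, 0.0975]
orientation: [[1.0, 0.001, -0.001], [0.001, -1.0, 0.001], [-0.001, -0.001, -1.0]]
ft_force: [-0.0, 0.5, -1.6]
gripper_width: 0.0295
grip_force: 60.0
```

play_rows --commands '[0,0,-2,0,0,0,-4,0,0,0,-5.5,0,0,0,-6.5,0,0,0,-6.5,0]'

```text
t: 12.1
tool_pos: [0.5053, -0.3246, 0.0326]
orientation: [[1.0, 0.002, -0.001], [0.002, -1.0, 0.001], [-0.001, -0.001, -1.0]]
ft_force: [-0.1, -1.0, -0.5]
gripper_width: 0.0296
grip_force: 60.5
```

play_rows --commands '[0,0,-0.1,0,0,0,-0.1,0,0,0,-0.1,0,0,0,-0.1,0,0,0,-0.1,0]' --fingers 0.15

```text
t: 12.6
tool_pos: [0.5056, -0.3258, 0.0322]
orientation: [[1.0, 0.001, 0.0], [0.001, -1.0, -0.0], [0.0, 0.0, -1.0]]
ft_force: [0.7, 0.5, -0.2]
gripper_width: 0.0496
grip_force: 0.0
```

play_rows --commands '[0,0,2,0,0,0,5,0,0,0,8,0,0,0,10,0,0,0,10,0]'

```text
t: 13.1
tool_pos: [0.5066, -0.3266, 0.1348]
orientation: [[1.0, 0.001, 0.003], [0.001, -1.0, -0.003], [0.003, 0.003, -1.0]]
ft_force: [0.3, -0.2, -0.0]
gripper_width: 0.0493
grip_force: 0.0
```

play_rows --commands '[0.7,4.6,0,0,1.4,9.2,0,0,2.1,13.8,0,0,2.8,18.4,0,0,3.5,23,0,0]' --fingers 0.6

```text
t: 13.6
tool_pos: [0.5402, -0.0939, 0.1314]
orientation: [[1.0, 0.001, -0.001], [0.001, -1.0, 0.0], [-0.001, -0.0, -1.0]]
ft_force: [0.9, -0.2, -0.3]
gripper_width: 0.0681
grip_force: 0.0
```

play_rows --commands '[0.7,4.6,0,0,1.2,9.2,0,0,1.7,14,0,0,1.7,14,0,0,1.7,14,0,0]'

```text
t: 14.1
tool_pos: [0.5572, 0.0452, 0.1313]
orientation: [[1.0, 0.004, -0.001], [0.004, -1.0, -0.0], [-0.001, 0.0, -1.0]]
ft_force: [0.1, -0.8, -0.0]
gripper_width: 0.0683
grip_force: 0.0
```

Run:
```python
from h import *
s=env.sense();print(s["t"],s["tool_pos"],s["gripper_width"])
i=viewer.camera_info("wrist");w=snap("wrist","w5");t=snap("top","t5");sd=snap("side","s5")
print(w2px(i,[.56,.046,.046]),w2px(i,[.56,.046,.01]))
for d in models.look_for("wrist","foot"):
    r=d["rect"];print(d["conf"],np.round(r),px2w(i,((r[0]+r[2])/2,(r[1]+r[3])/2),.023).round(3))
cv2.imwrite("pics/c5.png",np.hstack([cv2.resize(w[100:300,150:350],(400,400)),cv2.resize(sd[280:384,225:390],(400,252))if 0 else cv2.resize(sd[270:384,230:390],(400,400))])[:,:,::-1])
```

```text
14.1 [0.55720737 0.04521743 0.13134659] 0.06830930167520659
[255.80639122 206.98968313] [255.87694953 193.5797626 ]
0.69 [224. 164. 281. 225.] [0.563 0.049 0.023]
```

View pics/c5.png

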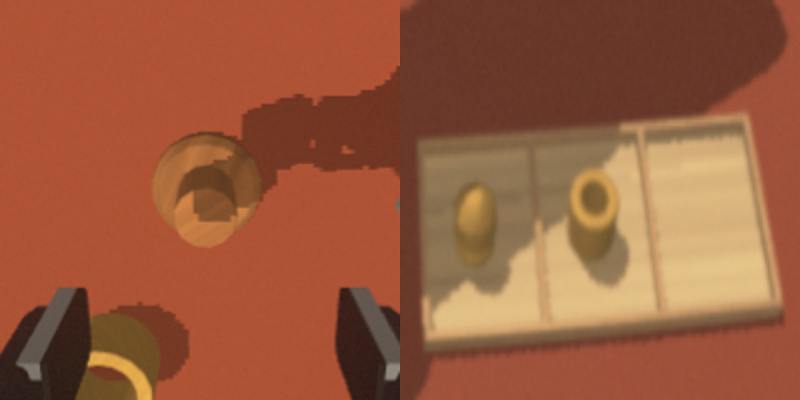

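The left half of the crop shows the foot upright where I computed it, with its top at about (254,209) in the wrist picture. The right half shows the finial and narrow collar standing in their own compartments.

play_rows --commands '[0.2,0.2,-4,0,0.2,0.2,-7,0,0.2,0.2,-9,0,0.2,0.2,-9.8,0,0.2,0.2,-9.8,0]'

```text
t: 14.8
tool_pos: [0.5591, 0.0455, 0.0335]
orientation: [[1.0, 0.0, -0.001], [0.0, -1.0, 0.0], [-0.001, -0.0, -1.0]]
ft_force: [-0.2, 0.8, -1.1]
gripper_width: 0.0685
grip_force: 0.0
```

play_rows --commands '[0,0,0,0,0,0,0,0,0,0,0,0,0,0,0,0,0,0,0,0]' --fingers -1

```text
t: 15.3
tool_pos: [0.5601, 0.0462, 0.0352]
orientation: [[1.0, 0.001, 0.002], [0.001, -1.0, -0.0], [0.002, 0.0, -1.0]]
ft_force: [-1.3, 0.2, 9.0]
gripper_width: 0.0243
grip_force: 58.4
```

play_rows --commands '[0,0,1,0,0,0,3,0,0,0,5,0,0,0,8,0,0,0,8,0]'

```text
t: 15.8
tool_pos: [0.5613, 0.0462, 0.1182]
orientation: [[1.0, 0.001, 0.006], [0.001, -1.0, -0.0], [0.006, 0.0, -1.0]]
ft_force: [0.4, 0.1, -0.7]
gripper_width: 0.0248
grip_force: 58.9
```

play_rows --commands '[0.2,-4.8,0,0,0.4,-9.6,0,0,0.6,-14.4,0,0,0.8,-19.2,0,0,1,-24,0,0]'

```text
t: 16.3
tool_pos: [0.5692, -0.1956, 0.1143]
orientation: [[1.0, 0.001, 0.0], [0.001, -1.0, 0.0], [0.0, -0.0, -1.0]]
ft_force: [0.6, 0.1, -0.3]
gripper_width: 0.0243
grip_force: 59.1
```

play_rows --commands '[0.2,-4.8,0,0,0.4,-9.6,0,0,0.6,-13,0,0,0.8,-15.4,0,0,0.8,-15.4,0,0]'

```text
t: 16.8
tool_pos: [0.5773, -0.3507, 0.1136]
orientation: [[1.0, -0.001, -0.0], [-0.001, -1.0, -0.001], [-0.0, 0.001, -1.0]]
ft_force: [0.6, 1.3, -0.1]
gripper_width: 0.0248
grip_force: 59.1
```

play_rows --commands '[0,0,-2,0,0,0,-4,0,0,0,-6,0,0,0,-7.6,0,0,0,-7.6,0]'

```text
t: 17.3
tool_pos: [0.5769, -0.3463, 0.0366]
orientation: [[1.0, 0.002, -0.002], [0.002, -1.0, 0.002], [-0.002, -0.002, -1.0]]
ft_force: [0.3, 0.0, 0.1]
gripper_width: 0.0246
grip_force: 64.9
```

play_rows --commands '[0,0,0,0,0,0,0,0,0,0,0,0,0,0,0,0,0,0,0,0]' --fingers 0.1

```text
t: 17.8
tool_pos: [0.5776, -0.3478, 0.0384]
orientation: [[1.0, 0.001, 0.0], [0.001, -1.0, -0.0], [0.0, 0.0, -1.0]]
ft_force: [0.5, 0.4, 0.3]
gripper_width: 0.0467
grip_force: 0.0
```

play_rows --commands '[0,0,2,0,0,0,5,0,0,0,8,0,0,0,10,0,0,0,10,0]'

```text
t: 18.3
tool_pos: [0.5786, -0.3485, 0.1412]
orientation: [[1.0, 0.001, 0.004], [0.001, -1.0, -0.003], [0.004, 0.003, -1.0]]
ft_force: [-0.4, 0.3, -0.5]
gripper_width: 0.047
grip_force: 0.0
```

play_rows --commands '[1,4.6,0,0,2,9.2,0,0,3,13.8,0,0,4,18.4,0,0,5,23,0,0]' --fingers 0.6

```text
t: 18.8
tool_pos: [0.6274, -0.1158, 0.1373]
orientation: [[1.0, 0.001, -0.001], [0.001, -1.0, 0.0], [-0.001, -0.0, -1.0]]
ft_force: [1.4, 0.1, -1.3]
gripper_width: 0.0687
grip_force: 0.0
```

play_rows --commands '[1,4.6,0,0,2,9.2,0,0,3,13.8,0,0,4,18.4,0,0,5,21.7,0,0]'

```text
t: 19.3
tool_pos: [0.6773, 0.0956, 0.1372]
orientation: [[1.0, 0.019, -0.001], [0.019, -1.0, 0.006], [-0.001, -0.006, -1.0]]
ft_force: [-0.0, -0.0, -0.1]
gripper_width: 0.0684
grip_force: 0.0
```

Run:
```python
from h import *
s=env.sense();print(s["t"],s["tool_pos"],s["gripper_width"])
i=viewer.camera_info("wrist");w=snap("wrist","w6");sd=snap("side","s6")
print(w2px(i,[.677,.1,.046]),w2px(i,[.677,.1,.0]))
for d in models.look_for("wrist","finial_a"):
    r=d["rect"];print(d["conf"],np.round(r),px2w(i,((r[0]+r[2])/2,(r[1]+r[3])/2),.025).round(3))
cv2.imwrite("pics/c6.png",np.hstack([cv2.resize(w[100:300,150:350],(400,400)),cv2.resize(sd[270:384,230:390],(400,400))])[:,:,::-1])
```

```text
19.3 [0.67725707 0.09559904 0.1372372 ] 0.06838953544791845
[252.06919476 207.926768  ] [253.03204291 191.64377896]
0.67 [237. 182. 265. 220.] [0.676 0.102 0.025]
```

View pics/c6.png

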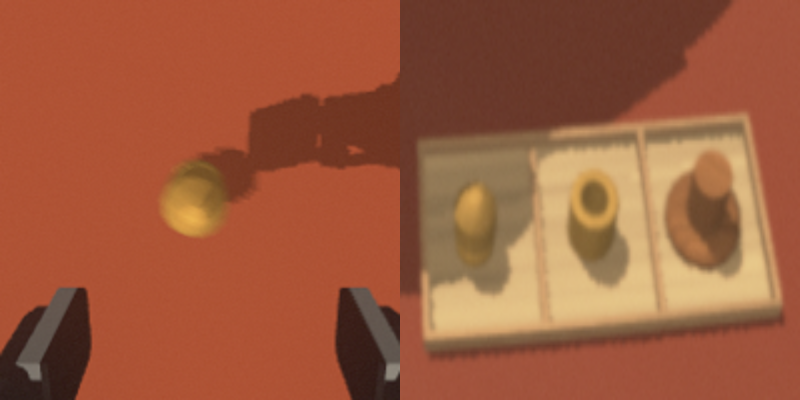

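The foot stands in the third compartment. The finial shows at about (247,200) in the wrist picture, which matches (0.676,0.101).

play_rows --commands '[0,0.2,-4,0,0,0.2,-7,0,0,0.2,-9.5,0,0,0.2,-10.8,0,0,0.2,-10.8,0]'

```text
t: 19.95
tool_pos: [0.6765, 0.0924, 0.0284]
orientation: [[1.0, 0.015, -0.003], [0.015, -1.0, 0.006], [-0.003, -0.006, -1.0]]
ft_force: [0.0, -0.5, 0.1]
gripper_width: 0.0684
grip_force: 0.0
```

play_rows --commands '[0,0,0,0,0,0,0,0,0,0,0,0,0,0,0,0,0,0,0,0]' --fingers -1

```text
t: 20.45
tool_pos: [0.6784, 0.0933, 0.0317]
orientation: [[1.0, 0.016, 0.002], [0.016, -1.0, 0.006], [0.002, -0.006, -1.0]]
ft_force: [-1.0, -0.8, 7.1]
gripper_width: 0.0259
grip_force: 58.9
```

play_rows --commands '[0,0,1,0,0,0,3,0,0,0,5,0,0,0,8,0,0,0,8,0]'

```text
t: 20.95
tool_pos: [0.6795, 0.0933, 0.115]
orientation: [[1.0, 0.017, 0.006], [0.016, -1.0, 0.006], [0.006, -0.006, -1.0]]
ft_force: [-0.1, -0.4, -0.4]
gripper_width: 0.0258
grip_force: 59.2
```

play_rows --commands '[-1.8,3.5,0,0,-3.9,7.5,0,0,-6,11.5,0,0,-8.1,15.5,0,0,-10.2,19.5,0,0]'

```text
t: 21.45
tool_pos: [0.6081, 0.1499, 0.1102]
orientation: [[0.995, 0.095, -0.005], [0.095, -0.995, 0.04], [-0.001, -0.04, -0.999]]
ft_force: [0.4, -0.1, -0.3]
gripper_width: 0.0256
grip_force: 59.1
```

play_rows --commands '[-1.1,2.2,0,0,-1.1,2.2,0,0,-1.1,2.2,-2,0,-1.1,2.2,-4,0,-1.1,2.2,-4,0]'

```text
t: 21.95
tool_pos: [0.5979, 0.1612, 0.068]
orientation: [[0.994, 0.112, -0.01], [0.112, -0.993, 0.046], [-0.005, -0.047, -0.999]]
ft_force: [-0.7, -0.4, -1.1]
gripper_width: 0.0258
grip_force: 59.2
```

```bash
python3 -c "
from h import *
print(env.sense()['joint_positions'].round(1))"
```

```text
[  6.4  30.2  -8.   52.1   2.7 179.9]
```

Joint 6 is at its +180° limit, so I'll turn the tool half a turn the other way, which gives the same grasp.

play_rows --commands '[0,0,1,8,0,0,2,16,0,0,3,24,0,0,4,32,0,0,4,40]'

```text
t: 22.45
tool_pos: [0.6, 0.1614, 0.1124]
orientation: [[0.685, 0.728, -0.033], [0.729, -0.684, 0.032], [0.001, -0.046, -0.999]]
ft_force: [0.3, -0.4, -0.9]
gripper_width: 0.026
grip_force: 59.2
```

play_rows --commands '[0,0,0,8,0,0,0,16,0,0,0,24,0,0,0,32,0,0,0,40]'

```text
t: 22.95
tool_pos: [0.5994, 0.1614, 0.1111]
orientation: [[0.056, 0.997, -0.046], [0.998, -0.056, 0.001], [-0.001, -0.046, -0.999]]
ft_force: [0.6, 0.5, -1.2]
gripper_width: 0.0257
grip_force: 59.2
```

play_rows --commands '[0,0,0,8,0,0,0,16,0,0,0,24,0,0,0,32,0,0,0,40]'

```text
t: 23.45
tool_pos: [0.5994, 0.1614, 0.1111]
orientation: [[-0.599, 0.8, -0.036], [0.801, 0.598, -0.029], [-0.002, -0.047, -0.999]]
ft_force: [0.5, -0.5, -1.4]
gripper_width: 0.026
grip_force: 59.2
```

play_rows --commands '[0,0,0,8,0,0,0,16,0,0,0,24,0,0,0,32,0,0,0,40]'

```text
t: 23.95
tool_pos: [0.5994, 0.1615, 0.1111]
orientation: [[-0.973, 0.229, -0.009], [0.229, 0.972, -0.046], [-0.002, -0.047, -0.999]]
ft_force: [-0.4, -0.9, -1.1]
gripper_width: 0.0256
grip_force: 59.2
```

play_rows --commands '[-0.8,3.7,0,7,-1.6,7.4,0,14,-2.4,11.1,0,14,-3.3,14.9,0,14,-3.3,14.9,0,14]'

```text
t: 24.45
tool_pos: [0.5651, 0.3144, 0.111]
orientation: [[-1.0, -0.011, 0.003], [-0.011, 0.999, -0.046], [-0.002, -0.046, -0.999]]
ft_force: [0.7, -1.1, -0.4]
gripper_width: 0.0259
grip_force: 59.3
```

play_rows --commands '[0,0,-2,0,0,0,-4,0,0,0,-6,0,0,0,-7.3,0,0,0,-7.3,0]'

```text
t: 24.95
tool_pos: [0.5658, 0.31, 0.0363]
orientation: [[-1.0, -0.007, 0.0], [-0.007, 0.999, -0.048], [-0.0, -0.048, -0.999]]
ft_force: [0.2, -0.2, -1.6]
gripper_width: 0.026
grip_force: 59.3
```

play_rows --commands '[0,0,-0.1,0,0,0,-0.2,0,0,0,-0.2,0,0,0,-0.2,0,0,0,-0.2,0]'

```text
t: 25.45
tool_pos: [0.566, 0.3105, 0.0354]
orientation: [[-1.0, -0.008, 0.002], [-0.008, 0.999, -0.047], [-0.002, -0.047, -0.999]]
ft_force: [-0.1, 0.6, -1.4]
gripper_width: 0.0262
grip_force: 59.3
```

play_rows --commands '[0,0,0,0,0,0,0,0,0,0,0,0,0,0,0,0,0,0,0,0]' --fingers 0.1

```text
t: 25.95
tool_pos: [0.5659, 0.3105, 0.0351]
orientation: [[-1.0, -0.008, 0.002], [-0.008, 0.999, -0.047], [-0.001, -0.047, -0.999]]
ft_force: [-0.2, 1.1, -0.2]
gripper_width: 0.0469
grip_force: 0.0
```

play_rows --commands '[0,0,2,0,0,0,5,0,0,0,8,0,0,0,10,0,0,0,10,0]'

```text
t: 26.45
tool_pos: [0.5671, 0.311, 0.138]
orientation: [[-1.0, -0.008, 0.006], [-0.008, 0.999, -0.046], [-0.006, -0.046, -0.999]]
ft_force: [-0.1, -0.1, -0.1]
gripper_width: 0.0469
grip_force: 0.0
```

play_rows --commands '[-2,-4.3,0,0,-4,-8.6,0,0,-6,-12.9,0,0,-8,-17.2,0,0,-10.1,-21.4,0,0]' --fingers 1

```text
t: 26.95
tool_pos: [0.4635, 0.0951, 0.1344]
orientation: [[-1.0, -0.008, 0.001], [-0.008, 0.999, -0.048], [-0.001, -0.048, -0.999]]
ft_force: [0.8, -0.0, 0.0]
gripper_width: 0.0854
grip_force: 0.0
```

Run:
```python
from h import *
s=env.sense();print(s["t"],s["tool_pos"],s["gripper_width"],s['joint_positions'].round(1),s["orientation"].round(3))
i=viewer.camera_info("wrist");w=snap("wrist","w7");sd=snap("side","s7")
print(w2px(i,[.466,.096,.036]))
for d in models.look_for("wrist","wide_collar"):
    r=d["rect"];print(d["conf"],np.round(r),px2w(i,((r[0]+r[2])/2,(r[1]+r[3])/2),.018).round(3))
cv2.imwrite("pics/c7.png",np.hstack([cv2.resize(w[100:384,100:400],(400,400)),cv2.resize(sd[90:150,165:255],(400,400))])[:,:,::-1])
```

```text
26.95 [0.46348422 0.0950614  0.13435618] 0.08540317637601604 [  3.3  14.3 -22.9  52.9  -2.7   2.8] [[-1.    -0.008  0.001]
 [-0.008  0.999 -0.048]
 [-0.001 -0.048 -0.999]]
[262.23383391 208.26784945]
0.7 [236. 170. 295. 232.] [0.465 0.099 0.018]
```

View pics/c7.png

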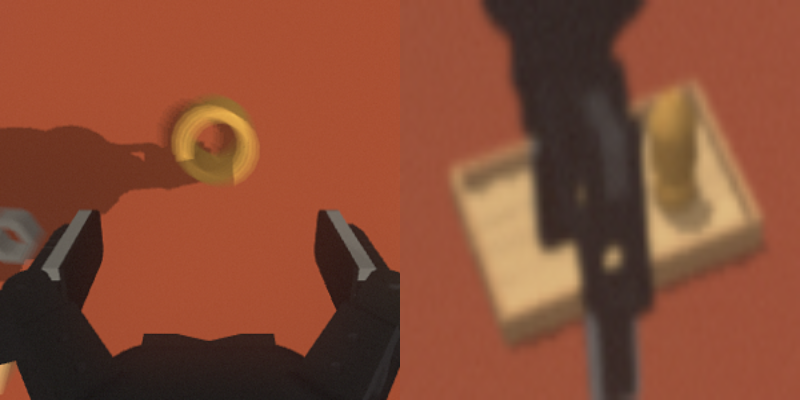

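The finial stands in its `tray_two` compartment. The wide collar's ring is at about (262,206) in the wrist picture, which is (0.466,0.097).

play_rows --commands '[0.2,0.2,-4,0,0.2,0.2,-7,0,0.2,0.2,-9,0,0.2,0.2,-10.4,0,0.2,0.2,-10.4,0]'

```text
t: 27.6
tool_pos: [0.466, 0.0991, 0.0292]
orientation: [[-1.0, -0.009, -0.001], [-0.009, 0.999, -0.047], [0.002, -0.047, -0.999]]
ft_force: [0.2, -0.1, 1.0]
gripper_width: 0.085
grip_force: 0.0
```

play_rows --commands '[0,0,0,0,0,0,0,0,0,0,0,0,0,0,0,0,0,0,0,0]' --fingers -1

```text
t: 28.1
tool_pos: [0.4675, 0.0986, 0.0324]
orientation: [[-1.0, -0.008, 0.004], [-0.008, 0.999, -0.047], [-0.004, -0.047, -0.999]]
ft_force: [-3.8, 0.7, 15.7]
gripper_width: 0.0489
grip_force: 59.3
```

play_rows --commands '[0,0,1,0,0,0,3,0,0,0,5,0,0,0,8,0,0,0,8,0]'

```text
t: 28.6
tool_pos: [0.4686, 0.0986, 0.1148]
orientation: [[-1.0, -0.007, 0.007], [-0.008, 0.999, -0.047], [-0.007, -0.047, -0.999]]
ft_force: [1.3, -0.9, -2.6]
gripper_width: 0.0488
grip_force: 62.2
```

play_rows --commands '[0.5,4.6,0,0,1,9.2,0,0,1.5,13.8,0,0,2.2,18,0,0,2.2,20.6,0,0]'

```text
t: 29.1
tool_pos: [0.4891, 0.3073, 0.1108]
orientation: [[-1.0, -0.009, 0.002], [-0.009, 0.999, -0.047], [-0.002, -0.047, -0.999]]
ft_force: [0.8, -0.8, -1.9]
gripper_width: 0.0482
grip_force: 62.4
```

play_rows --commands '[0,0,0,0,0,0,-2,0,0,0,-4,0,0,0,-5,0,0,0,-6,0]'

```text
t: 29.6
tool_pos: [0.4888, 0.3039, 0.0506]
orientation: [[-1.0, -0.007, 0.001], [-0.007, 0.999, -0.048], [-0.001, -0.048, -0.999]]
ft_force: [-0.4, 0.2, -0.8]
gripper_width: 0.0484
grip_force: 62.4
```

play_rows --commands '[0,0,-0.5,0,0,0,-1,0,0,0,-1.3,0,0,0,-1.5,0,0,0,-1.5,0]'

```text
t: 30.1
tool_pos: [0.489, 0.3045, 0.0361]
orientation: [[-1.0, -0.008, 0.002], [-0.008, 0.999, -0.047], [-0.001, -0.047, -0.999]]
ft_force: [-0.1, 0.4, -1.9]
gripper_width: 0.0484
grip_force: 62.5
```

play_rows --commands '[0,0,-0.1,0,0,0,-0.1,0,0,0,-0.1,0,0,0,-0.1,0,0,0,-0.1,0]'

```text
t: 30.6
tool_pos: [0.4891, 0.3046, 0.0355]
orientation: [[-1.0, -0.008, 0.002], [-0.008, 0.999, -0.047], [-0.002, -0.047, -0.999]]
ft_force: [-1.7, -0.8, 6.4]
gripper_width: 0.0485
grip_force: 63.3
```

play_rows --commands '[0,0,0,0,0,0,0,0,0,0,0,0,0,0,0,0,0,0,0,0]' --fingers 0.6

```text
t: 31.1
tool_pos: [0.4889, 0.3045, 0.0351]
orientation: [[-1.0, -0.008, 0.002], [-0.008, 0.999, -0.047], [-0.001, -0.047, -0.999]]
ft_force: [0.2, -0.7, 0.1]
gripper_width: 0.0686
grip_force: 0.0
```

play_rows --commands '[0,0,2,0,0,0,5,0,0,0,8,0,0,0,12,0,0,0,15,0]'

```text
t: 31.6
tool_pos: [0.489, 0.3045, 0.1873]
orientation: [[-1.0, -0.008, 0.003], [-0.008, 0.999, -0.047], [-0.003, -0.047, -0.999]]
ft_force: [0.7, -0.2, -0.5]
gripper_width: 0.0685
grip_force: 0.0
```

play_rows --commands '[-1,-4,0,0,-2,-8,0,0,-3,-12,0,0,-4,-16,0,0,-4,-16,0,0]'

```text
t: 32.1
tool_pos: [0.4476, 0.1413, 0.1854]
orientation: [[-1.0, -0.004, 0.001], [-0.005, 0.999, -0.048], [-0.001, -0.048, -0.999]]
ft_force: [0.5, 0.9, 0.3]
gripper_width: 0.0683
grip_force: 0.0
```

Run:
```python
from h import *
s=env.sense();print(s["t"],s["tool_pos"],s["ft_force"])
snap("side","s8");t=snap("top","t8")
a=cv2.imread("pics/s8.png");cv2.imwrite("pics/c8.png",cv2.resize(a[80:384,130:430],(0,0),fx=1.9,fy=1.9))
i=viewer.camera_info("top")
for n in ("hex_nut","square_block"):
  for d in models.look_for("top",n):print(n,round(d["conf"],2),np.round(d["rect"]))
```

```text
32.1 [0.44760152 0.14128179 0.18536449] [0.52622302 0.86488002 0.31652734]
hex_nut 0.59 [273. 177. 288. 196.]
square_block 0.66 [285. 126. 304. 149.]
```

View pics/c8.png

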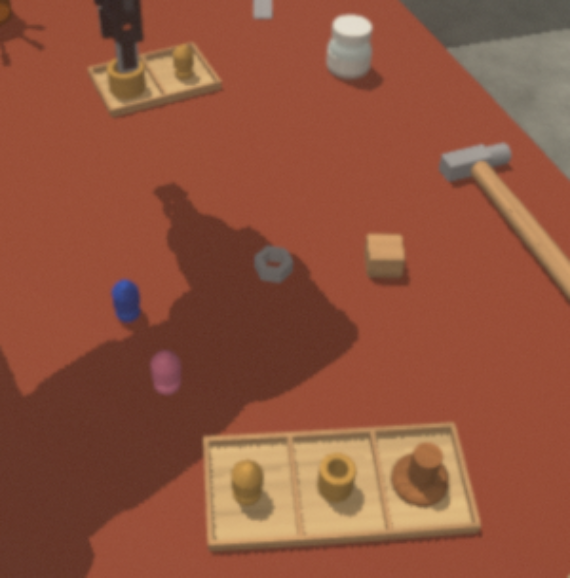

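The picture shows the wide collar (127,78) and a finial (183,62) upright in `tray_two`. In `tray_three` the finial (248,482), collar (337,476) and foot (420,475) stand one to a compartment. The nut and block have not moved.

```bash
python3 -c "
from h import *
print(env.finish_job())"
```

```text
the job is handed in; nothing more can be done
None
```

I handed the job in at about 32 s: the last pictures show both kits complete with all five parts upright in the right trays, and the nut and square block unmoved; no verdict came back.

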